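Open the flip-top glaze can for pouring

TASK

Open the glaze can for pouring: lift the flip-top tab and swing its cover well back past upright so that it stays open, then unscrew the black winged cap beneath it (counter-clockwise) until it comes up against its stop. Feel for the stop: do not wrench the soft neck or pinch the cover hard. Leave the cover open and the jar, beaker and squeeze bottle where they stand.

Things in the scene. Friction and masses are not known exactly. Their poses are not given: they have to be found in the camera images.
- can: white plastic glaze can, 180 (x) by 150 (y) by 110 tall, fixed to the bench; origin at the centre of its underside, z up, x from the tab side to the cover's hinge. The neck with the cap stands on its vertical centre line. The cover's hinge axis runs along the can's y, 46 along +x and 168.5 up, between two posts at y = +-36
- cover: grey painted metal cover (120 g) over the cap: plate 56 wide (y), reaching 72 from its hinge, 5 thick, 13 skirts; origin on the hinge axis. Closed, its axes match the can's and it points to the can's -x. It opens about its +y, up and over, to a stop at 2.6 rad; from 2.0 it is well back. May start 0.1 rad ajar. Let go, it falls shut below 1.2 rad and falls open to its stop beyond 1.9 rad
- tab (a point): lift tab at the cover's free end: thin bar 16 wide (y), 8 thick (z), from 72 to 108 from the hinge; this point is 96 from the hinge, mid-thickness; 50 of free space below it when closed; axes as the cover's. About 1 N lifts it. The fingers' contact forces on the cover and tab, both sides of a pinch added up, must stay under 60 N
- cap: black screw cap, captive on the neck: disc of 43 diameter, 10 thick with a wing; origin at the centre of the disc's underside, z up. Counter-clockwise from above loosens it, against 0.16 N m of friction; it climbs 4 mm per rad; tight, it sits 126 above the can's underside. It starts partly loosened: a firm stop comes after another 1.1 to 2.0 rad, found by feel. Open: within 0.1 rad of the stop
- wing (a point): point on the cap's axis inside its wing, 25 above the disc's underside and 9 below the wing's top, where to grip. The wing is an upright bar 38 long (own x), 11 thick (own y), 24 tall above the disc; it may point any way at the start. Axes as the cap's
- neck (a joint): elastic twist of the can's soft neck about the vertical in rad, positive counter-clockwise from above, 0 at rest; 5 N m per rad, so about 0.03 while the cap is turning; beyond 0.11 (0.55 N m) the neck is damaged
- squeeze_bottle: white conical squeeze bottle, 70 diameter, 165 tall, standing loose; origin at the centre of its underside
- jar: glass jar with steel lid, 60 diameter, 75 tall, loose; origin at the centre of its underside
- beaker: clear plastic beaker, 72 diameter at the rim, 75 tall, loose; origin at the centre of its underside
Mind the look-alikes: they are no part of the job. Of the things that look like the can, the larger one is meant.

How it is judged:
By the outcome, as a careful person would: the job done as asked, in the order asked, and still so for the second after the job is handed in, with the robot touching nothing.
It also fails if it takes over 72 s, if anything falls off the work surface, if the arm or the gripper's body presses on something with over 40 N, if the wrist force passes 120 N, or if a joint passes its speed limit or range.

ROBOT

A 7-joint arm with a two-finger parallel gripper is mounted at the origin on the work surface. World frame = base frame: x ahead of the robot, y to its left, z up, the work surface at z = 0. Lengths are in m, angles in degrees, forces in N, time in s.
With the tool pointing down it reaches from about 0.425 to 0.875 m from the base axis. Payload 4.7 kg.
Tool frame: the origin (TCP) lies midway between the tips of the shut fingers; the grasp point (between the pads) lies behind it (env.grip_depth is the z of the grasp point in the tool frame, in m); z points along the fingers, y is the line along which they close (so a half turn about z gives the same grasp; the last joint's range is limited). The gripper opens to 87 mm and grips with 3 to 60 N. Pads are 19 mm wide; open, the fingers measure 117 mm over their backs; the gripper's body (75 mm by 190 mm) begins 51 mm behind the grasp point.
Start: joints at [65.151, 18.392, -4.016, 83.108, 1.295, 78.541, -3.26], TCP at [0.281, -0.586, 0.223] pointing down, gripper open.
Joint ranges: [-163.93, 163.93], [-17.29, 119.83], [-79.2, 71.16], [3.27, 140.29], [-89.18, 269.18], [5.43, 117.66], [-154.24, 154.24]. Speed limits (degrees/s): [147.25, 147.25, 180, 180, 180, 180, 180].

INTERFACE

Orientations are given as [roll, pitch, yaw] about the fixed x, y, z axes, in that order (R = Rz(yaw) Ry(pitch) Rx(roll)).
In Python, from bench import env, vision gives the robot as it stands. The module is installed in compiled form; this text tells all that it offers.
- The arm moves only by the tool apply_moves, never from a script. Its argument "series" is a list that holds one entry, the list of rows, each a list of 7 numbers: the turn, a rotation vector about the world's x, y, z in rad, then the shift along the world's x, y, z in cm, then the gripper command: -1 is fully open, 1 is shut, values between are in proportion. In form: [[[ax, ay, az, tx, ty, tz, claw], ...]]. A call has exactly 8 rows; each row is the pose to reach, as a shift and turn from the pose commanded when the call began; what a row does not reach only later rows make up. A row lasts 1/10 s, in which the tool goes at most 50 mm and 8.59 degrees, less where a joint would pass 70% of its speed; a pose out of reach is approached as far as the arm can. A call with a gripper value outside its range is refused whole. The fingers move at their own pace and stop on an object; "grip_force" is the grip in N (left out, the last holds). Time passes only in rows, so rows that repeat a pose let the fingers close, or fill a call up. It gives the time, the measured TCP pose, the force, the opening and the grip force at its end, in the units of the state.
- env.read_state(): the state, without advancing time (a new reading comes with each control period).
- vision.snapshot(name): name is "scene" or "side" or "wrist"; returns (picture, depth): 420x560x3 uint8, red, green, blue; 420x560 float32, m along the optical axis (not along the pixel's ray), 0 where there is no reading.
- vision.calibration(name): a dict with "fovy" (degrees; the focal length in pixels is half the picture's height over the tangent of half this angle, whatever the lens; pixels are square), "cx", "cy" (the principal point, pixels), "k1" (the pictures are not rectified: a ray, as slopes to the right and down, at radius r is drawn at 1 + k1 r^2 times it, then the intrinsics apply), "origin" and "orientation" of the camera in the world. Camera axes: x right, y down, z forward; pixel columns grow to the right and rows downward; lengths in m; the calibration is good to about 2 mm. A picture is of the moment at which its call begins: read the wrist's pose just before it. calibration takes no time and is no camera call; for the wrist camera it gives the pose at the moment of the call.
- env.close_job(): hands the job in; it is judged then, once.
The state is a dict: "t": time; "qpos": joint angles; "qd": joint speeds; "effort": joint torques, N m; "ee_pos": TCP position; "tool_rot": TCP orientation; "ft_force": force on the tool from outside, world axes, zero at the start; "wrist_torque": the same for the moment, N m; "opening": finger opening in m; "gripper_force": force on a finger pad.
Only numpy, scipy, OpenCV 4.12 (cv2) and the standard library are available. Lean on these libraries where they do the work, as an engineer would, in place of code of your own. Each camera call takes 0.05 s, during which the arm holds its last target. There are 200 camera calls.

## Working session

There is one attempt and no reset: what is moved stays moved. The work goes in short steps, Python scripts to look and compute and a tool call to move; the robot and the scene stay as the last step left them, time stands still between calls to the robot, and variables do not carry over. Pictures are saved under pics/ and viewed, at most 10 in all, crops included, and the job is handed in when it is done.

Besides the shell and the picture viewer there is one more tool, called after "Request:" by a JSON object that holds its "method" and its "body". apply_moves: Moves the arm, as the interface text tells. Its arguments: {"type":"object","properties":{"series":{"type":"array"},"grip_force":{"type":"number"}},"required":["series"]}

```bash
mkdir -p pics
cat > h.py <<'E'
import numpy as np, cv2
from bench import env, vision
def rot(o):
    from scipy.spatial.transform import Rotation as R
    o=np.array(o,float)
    return o if o.shape==(3,3) else R.from_euler('xyz',o,degrees=True).as_matrix()
def snap(n,f):
    c=vision.calibration(n); p,d=vision.snapshot(n)
    cv2.imwrite(f'pics/{f}.png',p[:,:,::-1]); np.savez(f'pics/{f}.npz',p=p,d=d,o=c['origin'],R=rot(c['orientation']),i=[c['fovy'],c['cx'],c['cy'],c['k1']])
    return c
def load(f): return np.load(f'pics/{f}.npz')
def ray(z,u,v):
    fv,cx,cy,k=z['i']; f=210/np.tan(np.radians(fv/2))
    x=np.stack([(np.asarray(u,float)-cx)/f,(np.asarray(v,float)-cy)/f],-1); y=x.copy()
    for _ in range(20): y=x/(1+k*(y**2).sum(-1,keepdims=True))
    return y
def world(z,u,v,d=None):
    u=np.asarray(u);v=np.asarray(v)
    if d is None: d=z['d'][v,u]
    y=ray(z,u,v); c=np.concatenate([y,np.ones(y.shape[:-1]+(1,))],-1)*np.asarray(d)[...,None]
    return c@z['R'].T+z['o']
def cloud(f):
    z=load(f); v,u=np.mgrid[0:420,0:560]; return z, world(z,u,v)
E
python3 - <<'E'
from h import *
for n in ['scene','side','wrist']: print(snap(n,n+'0'))
print(env.read_state(), env.grip_depth)
E
python3 -c "
import cv2,numpy as np
a=cv2.imread('pics/scene0.png');b=cv2.imread('pics/side0.png')
cv2.imwrite('pics/both.png',cv2.resize(np.vstack([a,b]),None,fx=.71,fy=.71))"
```

```text
{'fovy': 53.99968831079234, 'cx': 275.2679468064563, 'cy': 208.79855576222934, 'k1': -0.03630174911818974, 'origin': array([1.15261599, 0.27023465, 0.71235843]), 'orientation': array([-131.74239659,   -0.20153449,  111.87857197])}
{'fovy': 50.63875097035269, 'cx': 271.66414904857646, 'cy': 212.68562369642336, 'k1': -0.052363727341062115, 'origin': array([-0.01584256,  0.73080077,  0.75058792]), 'orientation': array([-125.86079011,    1.28885611, -141.37553964])}
{'fovy': 70.34100722391844, 'cx': 275.1025208690596, 'cy': 205.46181459692707, 'k1': -0.04936204294748437, 'origin': array([ 0.35508508, -0.55000625,  0.38302647]), 'orientation': array([ 1.62734417e+02,  1.33194659e-01, -6.43610130e+01])}
{'t': 0.15, 'qpos': array([65.15142612, 18.42811391, -4.01324658, 83.15780095,  1.2961739 ,
       78.54266664, -3.2602063 ]), 'qd': array([ 0.11878674, -0.28413303,  0.02859712, -0.15902163, -0.12262439,
        0.00473159,  0.00374712]), 'effort': array([ 1.08749839e-04, -4.91793215e+01, -4.04408779e-01, -3.12877464e+01,
       -6.39608502e-02,  4.04842466e-02,  1.50035808e-04]), 'ee_pos': array([ 0.28117909, -0.5855706 ,  0.22173512]), 'tool_rot': array([-1.79916692e+02,  7.00070399e-03,  2.56558087e+01]), 'ft_force': array([-0.53404585,  0.59629465,  0.51821374]), 'wrist_torque': array([-0.02433352, -0.01544868, -0.02938106]), 'gripper_force': 0.0, 'opening': 0.0870229808225453} -0.0187
```

View pics/scene0.png

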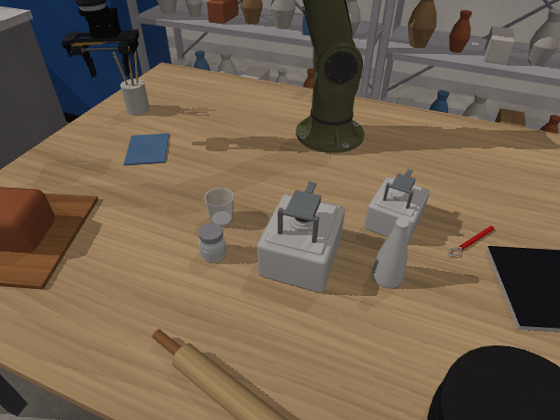

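View pics/side0.png

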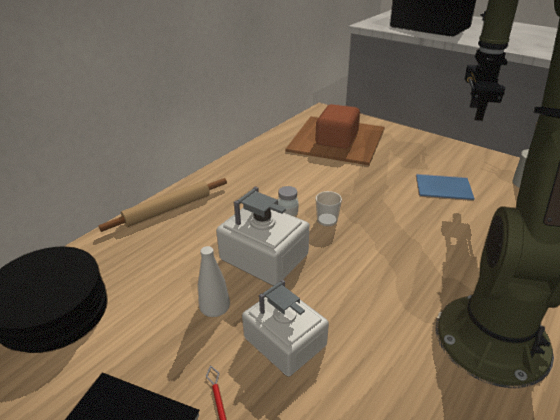

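Candidates: the can at scene (303,240) / side (262,237) is larger. The look-alike at scene (398,207) / side (285,328) is smaller. I choose the first; its tab is at scene (311,187), pointing toward the robot. Next is its pose from depth, with a close crop to check.

Run:
```python
from h import *
for f in ['scene0','side0']:
    z,P=cloud(f); ok=z['d']>0
    u,v=(303,240) if f=='scene0' else (262,237)
    print(f,P[v,u])
    # top face
    vv,uu=np.mgrid[0:420,0:560]
    near=ok&(abs(uu-u)<75)&(abs(vv-v)<75)
    if f=='side0': near&=~((uu<228)&(vv>245)) 
    m=near&(abs(P[...,2]-.11)<.006)
    Q=P[m]; c=np.median(Q[:,:2],0); Q=Q[np.linalg.norm(Q[:,:2]-c,axis=1)<.13]
    r=cv2.minAreaRect((Q[:,:2]*1000).astype(np.float32)); print('top',len(Q),np.median(Q[:,2]),r)
    for lo,hi in [(.12,.15),(.15,.2),(.16,.18),(.2,.25)]:
        m=near&(P[...,2]>lo)&(P[...,2]<hi)&(np.linalg.norm(P[...,:2]-np.array(r[0])/1000,axis=-1)<.12)
        Q=P[m]; 
        if len(Q)>5: print(lo,hi,len(Q),Q.mean(0),cv2.minAreaRect((Q[:,:2]*1000).astype(np.float32)))
p=[]
for f,(u,v) in {'scene0':(303,225),'side0':(262,225)}.items():
    a=cv2.imread(f'pics/{f}.png')[v-65:v+65,u-65:u+65]; p.append(cv2.resize(a,(400,400),interpolation=2))
cv2.imwrite('pics/c1.png',np.hstack(p))
```

```text
scene0 [0.59045205 0.10749348 0.10800686]
top 2013 0.10960481116500831 ((542.3534545898438, 92.22288513183594), (169.5372772216797, 139.04653930664062), 1.430153727531433)
0.12 0.15 223 [0.57355687 0.09428539 0.12988784] ((568.2957763671875, 92.7138671875), (53.911685943603516, 80.52192687988281), 3.268019437789917)
0.15 0.2 1019 [0.55597074 0.0925826  0.17008848] ((535.818359375, 90.52265930175781), (115.64171600341797, 82.5167465209961), 2.4926328659057617)
0.16 0.18 968 [0.55473526 0.09217194 0.17088352] ((535.828369140625, 90.2929458618164), (115.64171600341797, 82.056884765625), 2.4926328659057617)
side0 [0.50615931 0.13596291 0.11113803]
top 1598 0.10976603425303155 ((540.7310180664062, 93.29462432861328), (167.91708374023438, 141.43617248535156), 1.3266639709472656)
0.12 0.15 264 [0.54437856 0.1075333  0.13176382] ((551.4586791992188, 111.51766204833984), (90.81757354736328, 35.99606704711914), 37.089759826660156)
0.15 0.2 792 [0.5474499  0.09834855 0.16898749] ((536.4909057617188, 90.52642822265625), (113.4054946899414, 83.60658264160156), 3.906395673751831)
0.16 0.18 713 [0.54684502 0.09627086 0.17042377] ((536.5548095703125, 89.77225494384766), (113.39776611328125, 82.26222229003906), 4.010087013244629)
```

View pics/c1.png

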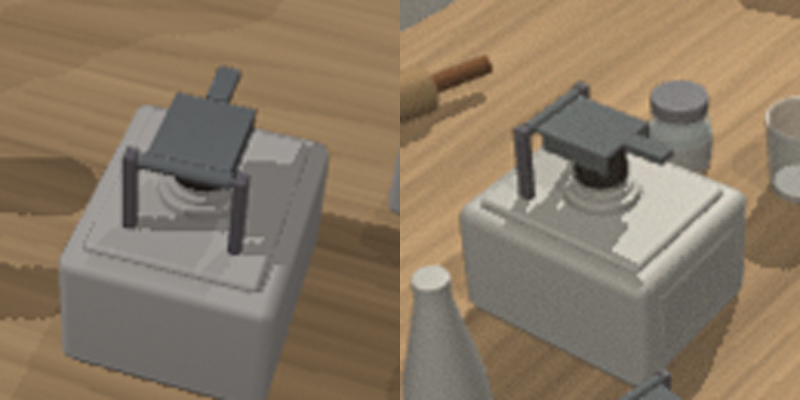

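The crop confirms it: big can with a cover over a black cap, tab toward the robot (−x). Now refining yaw and getting the neighbours' positions.

Run:
```python
from h import *
for f,o in [('scene0',dict(bottle=(392,265),jar=(211,235),beaker=(220,205),small=(398,207))),('side0',dict(bottle=(208,255),jar=(288,192),beaker=(328,203),small=(285,328)))]:
    z,P=cloud(f); 
    for n,(u,v) in o.items(): print(f,n,P[v,u].round(3))
    X=P[(z['d']>0)&(P[...,2]>.155)&(P[...,2]<.2)&(np.hypot(P[...,0]-.54,P[...,1]-.09)<.1)]
    for lo,hi in [(.47,.5),(.5,.515),(.52,.55),(.55,.58),(.58,.6)]:
        Q=X[(X[:,0]>lo)&(X[:,0]<hi)]; print(lo,hi,len(Q),Q[:,1].min().round(4),np.median(Q[:,1]).round(4),Q[:,1].max().round(4),'z',np.percentile(Q[:,2],[5,50,95]).round(4),'xmin',Q[:,0].min().round(4))
    b=P[(z['d']>0)&(P[...,2]>.12)&(P[...,2]<.19)&(P[...,1]>.17)&(P[...,1]<.4)&(P[...,0]>.4)&(P[...,0]<.8)]
    print('tall near', b.mean(0) , b.min(0), b.max(0))
```

```text
scene0 bottle [0.554 0.289 0.07 ]
scene0 jar [ 0.62  -0.092  0.074]
scene0 beaker [ 0.527 -0.118  0.077]
scene0 small [0.385 0.27  0.083]
0.47 0.5 50 0.0799 0.0893 0.0967 z [0.1709 0.1726 0.1741] xmin 0.4782
0.5 0.515 46 0.0779 0.0902 0.1168 z [0.1693 0.1716 0.1733] xmin 0.5
0.52 0.55 283 0.0618 0.0923 0.1186 z [0.1677 0.1708 0.1726] xmin 0.52
0.55 0.58 292 0.0637 0.0931 0.1204 z [0.1689 0.1709 0.1724] xmin 0.5501
0.58 0.6 286 0.0515 0.0924 0.1335 z [0.1592 0.1716 0.1748] xmin 0.58
tall near [0.53396572 0.28422492 0.14531697] [0.51416979 0.26580771 0.12000209] [0.54504828 0.30278315 0.16721265]
side0 bottle [0.518 0.291 0.159]
side0 jar [ 0.605 -0.095  0.074]
side0 beaker [ 0.515 -0.163  0.037]
side0 small [0.319 0.295 0.084]
0.47 0.5 61 0.0797 0.0912 0.0982 z [0.1662 0.1717 0.1738] xmin 0.4794
0.5 0.515 38 0.0814 0.0938 0.1197 z [0.165  0.1716 0.1738] xmin 0.5003
0.52 0.55 237 0.0605 0.1005 0.1222 z [0.158  0.1707 0.1726] xmin 0.5201
0.55 0.58 218 0.0627 0.1012 0.1321 z [0.1582 0.1709 0.1731] xmin 0.5502
0.58 0.6 151 0.052 0.1033 0.1356 z [0.1599 0.1721 0.1754] xmin 0.58
tall near [0.52028523 0.29165288 0.14540909] [0.5076315  0.27140615 0.12020854] [0.53909986 0.30460659 0.16704162]
```

Request:
{"method": "apply_moves", "body": {"series": [[[0,0,0,0,0,5,1],[0,0,-0.1,2,2,10,1],[0,0,-0.2,5,6,12,1],[0,0,-0.3,8,10,12,1],[0,0,-0.4,11,14,12,1],[0,0,-0.448,14,18,12,1],[0,0,-0.448,16,22,12,1],[0,0,-0.448,17,26,12,1]]], "grip_force": 10}}

```text
t: 0.95
ee_pos: [0.4533, -0.323, 0.3419]
tool_rot: [-179.9, 0.0, 0.1]
ft_force: [1.0, 0.5, 0.1]
opening: 0.0308
gripper_force: 0.0
```

Request:
{"method": "apply_moves", "body": {"series": [[[0,-0.1,0,0,5,0,1],[0,-0.2,0,0,10,0,1],[0,-0.3,0,0,15,0,1],[0,-0.4,0,-1,20,0,1],[0,-0.5,0,-2,25,-2,1],[0,-0.6,0,-3,30,-4,1],[0,-0.7,0,-4,35,-5,1],[0,-0.8,0,-5,39.5,-6,1]]]}}

```text
t: 1.75
ee_pos: [0.4665, -0.1225, 0.2841]
tool_rot: [-175.6, -20.0, -0.1]
ft_force: [-0.6, 3.2, -0.0]
opening: 0.0004
gripper_force: 0.0
```

Run:
```python
from h import *
s=env.read_state(); print({k:np.round(s[k],3) for k in ['t','qpos','ee_pos','tool_rot','ft_force','wrist_torque','opening']})
```

```text
{'t': np.float64(1.75), 'qpos': array([ 29.475, -16.842,  -7.771, 114.318, -14.886,  65.879, -63.498]), 'ee_pos': array([ 0.466, -0.122,  0.284]), 'tool_rot': array([-1.75642e+02, -2.00070e+01, -1.01000e-01]), 'ft_force': array([-0.552,  3.175, -0.012]), 'wrist_torque': array([0.155, 0.423, 0.033]), 'opening': np.float64(0.0)}
```

```bash
cat > rv.py <<'E'
import sys
from h import *
from scipy.spatial.transform import Rotation as R
s=env.read_state(); t=[float(a) for a in sys.argv[1:7]]
d=R.from_euler('xyz',t[:3],degrees=True)*R.from_euler('xyz',s['tool_rot'],degrees=True).inv()
print('turn',d.as_rotvec().round(3),'shift cm',((np.array(t[3:])-s['ee_pos'])*100).round(2))
E
python3 rv.py -130 0 1.5 .49 -.02 .27
```

```text
turn [0.785 0.34  0.165] shift cm [ 2.35 10.25 -1.41]
```

Request:
{"method": "apply_moves", "body": {"series": [[[0.1,0.04,0.02,1,1,1,1],[0.2,0.085,0.04,2,2,2,1],[0.3,0.13,0.06,2.4,4,2,1],[0.4,0.17,0.085,2.4,6,1,1],[0.5,0.215,0.105,2.4,8,0,1],[0.6,0.26,0.125,2.4,9,-1,1],[0.7,0.3,0.145,2.4,10,-1.4,1],[0.785,0.34,0.165,2.4,10.2,-1.4,1]]]}}

```text
t: 2.55
ee_pos: [0.4888, -0.0278, 0.27]
tool_rot: [-130.6, 0.8, 1.2]
ft_force: [0.3, -0.9, -0.0]
opening: 0.0001
gripper_force: 0.0
```

```bash
python3 rv.py -130 0 1.5 .492 .022 .190; python3 -c "
from h import *
s=env.read_state();print(s['qpos'].round(1),s['ft_force'].round(2),s['ee_pos'],s['tool_rot'])"
```

```text
turn [ 0.011 -0.014  0.006] shift cm [ 0.32  4.98 -8.  ]
[ 33.1  13.7  -4.6  98.5 -40.2  96.1 -54.8] [ 0.32 -0.91 -0.05] [ 0.48881856 -0.02782983  0.26999211] [-130.61413202    0.81003989    1.17920424]
```

Request:
{"method": "apply_moves", "body": {"series": [[[0,0,0,0,1,-2,1],[0,0,0,0,2,-4,1],[0,0,0,0.1,3,-6,1],[0,0,0,0.1,4.2,-8,1],[0,0,0,0.1,4.2,-8,1],[0,0,0,0.1,4.2,-8,1],[0,0,0,0.1,4.2,-8,1],[0,0,0,0.1,4.2,-8,1]]]}}

```text
t: 3.35
ee_pos: [0.491, 0.0124, 0.1918]
tool_rot: [-130.9, 0.5, 1.0]
ft_force: [-0.1, -0.5, 0.6]
opening: 0.0005
gripper_force: 0.0
```

Run:
```python
from h import *
s=env.read_state();print(s['ft_force'].round(2),s['ee_pos'],s['tool_rot'])
p=[]
for f in ['scene','side']:
    snap(f,f+'1'); u,v=(303,205) if f=='scene' else (290,205)
    p.append(cv2.resize(cv2.imread(f'pics/{f}1.png')[v-70:v+70,u-70:u+70],(400,400),interpolation=2))
cv2.imwrite('pics/c2.png',np.hstack(p))
```

```text
[-0.12 -0.49  0.56] [0.49097389 0.01242868 0.1918167 ] [-130.9433879     0.5278683     1.02620176]
```

View pics/c2.png

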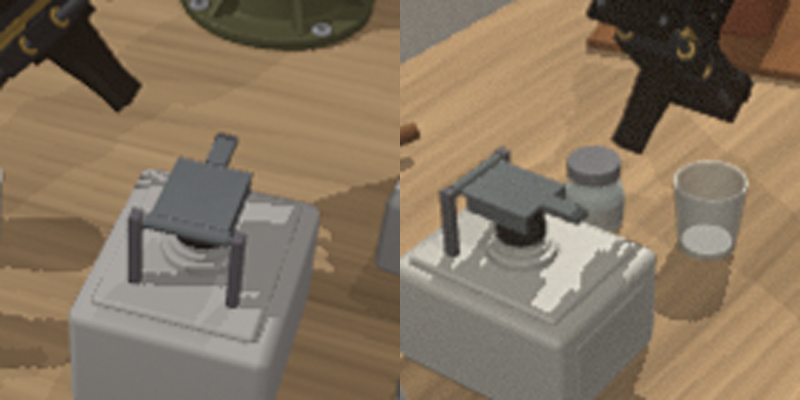

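The fingers (side crop, ~(640,140)) are on the −y side of the tab (side crop, ~(575,208)), aligned to slide beneath it.

Request:
{"method": "apply_moves", "body": {"series": [[[0,0,0,0,2,-1.5,1],[0,0,0,0.1,4,-2.9,1],[0,0,0,0.1,5.5,-4,1],[0,0,0,0.1,7.4,-5.4,1],[0,0,0,0.1,7.4,-5.4,1],[0,0,0,0.1,7.4,-5.4,1],[0,0,0,0.1,7.4,-5.4,1],[0,0,0,0.1,7.4,-5.4,1]]]}}

```text
t: 4.25
ee_pos: [0.4921, 0.0861, 0.1374]
tool_rot: [-130.9, 0.6, 1.0]
ft_force: [0.3, -0.8, 0.1]
opening: 0.0004
gripper_force: 0.0
```

Request:
{"method": "apply_moves", "body": {"series": [[[0,0,0,0,0,1,1],[0,0,0,0,0,2.2,1],[0,0,0,0,0,3.4,1],[0,0,0,0,0,4.5,1],[0,0,0,0.1,0,5.6,1],[0,0,0,0.7,0,7,1],[0,0,0,1.6,0,8.5,1],[0,0,0,2.8,0,10,1]]]}}

```text
t: 5.05
ee_pos: [0.5194, 0.0876, 0.2382]
tool_rot: [-130.9, 0.7, 1.1]
ft_force: [0.3, -1.4, -1.3]
opening: 0.0008
gripper_force: 0.4
```

Run:
```python
from h import *
s=env.read_state();print(s['ft_force'].round(2),s['ee_pos'],s['tool_rot'])
p=[]
for f in ['scene','side']:
    snap(f,f+'2'); u,v=(303,195) if f=='scene' else (275,205)
    p.append(cv2.resize(cv2.imread(f'pics/{f}2.png')[v-70:v+70,u-70:u+70],(400,400),interpolation=2))
cv2.imwrite('pics/c3.png',np.hstack(p))
```

```text
[ 0.27 -1.38 -1.26] [0.51936934 0.08762051 0.23821894] [-130.87304884    0.65663141    1.12284783]
```

View pics/c3.png

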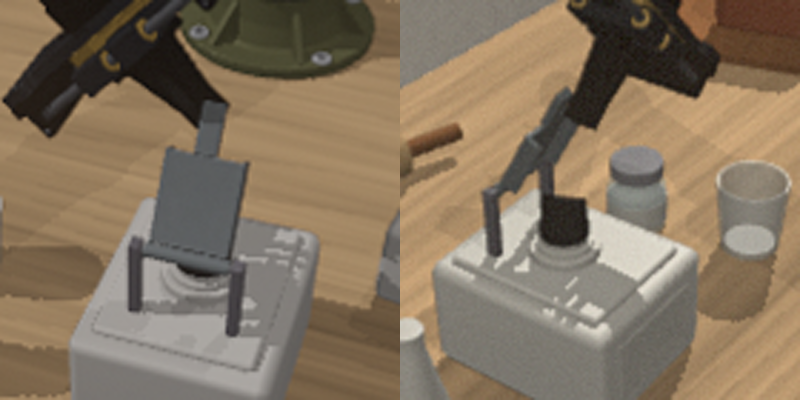

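The cover is up at about 60°, resting on the fingertip (side crop ~(590,115)). I'll carry on over the top.

Request:
{"method": "apply_moves", "body": {"series": [[[0,0,0,1.6,0,1,1],[0,0,0,3.4,0,1.9,1],[0,0,0,5.3,0,2.4,1],[0,0,0,7,0,2.4,1],[0,0,0,8.5,0,2.2,1],[0,0,0,10,0,2,1],[0,0,0,11.3,0,1.4,1],[0,0,0,12.2,0,0.9,1]]]}}

```text
t: 5.95
ee_pos: [0.6416, 0.0877, 0.2449]
tool_rot: [-130.9, 0.7, 1.1]
ft_force: [0.3, 0.3, -0.5]
opening: 0.0005
gripper_force: 0.0
```

Run:
```python
from h import *
s=env.read_state();print(s['ft_force'].round(2),s['ee_pos'],s['qpos'].round(1))
p=[]
for f in ['scene','side']:
    snap(f,f+'3'); u,v=(303,195) if f=='scene' else (265,205)
    p.append(cv2.resize(cv2.imread(f'pics/{f}3.png')[v-70:v+70,u-70:u+70],(400,400),interpolation=2))
cv2.imwrite('pics/c4.png',np.hstack(p))
```

```text
[ 0.28  0.27 -0.47] [0.64158455 0.08765859 0.24490177] [ 21.9  25.7 -10.3  85.8 -43.   85.4 -67. ]
```

View pics/c4.png

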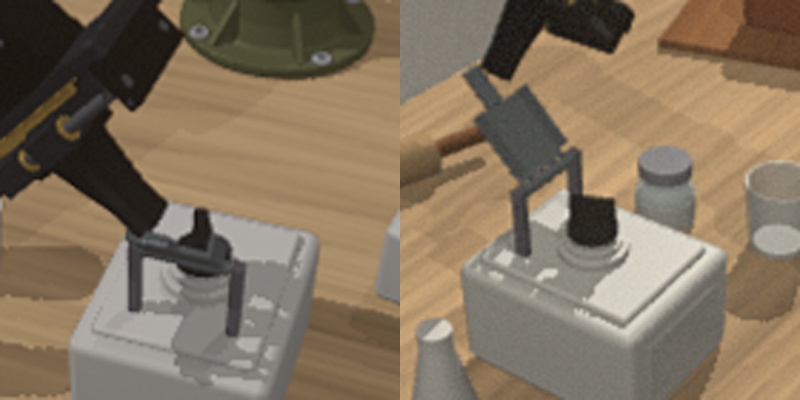

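The cover lies back at its stop (side crop ~(520,130)) and the wing is exposed (scene crop ~(203,228), side crop ~(593,215)). Next I measure the wing.

```bash
python3 - <<'E'
from h import *
for f in ['scene3','side3']:
    z,P=cloud(f)
    m=(z['d']>0)&(np.hypot(P[...,0]-.542,P[...,1]-.092)<.03)&(P[...,2]>.118)&(P[...,2]<.2)
    Q=P[m]; print(f,len(Q),np.percentile(Q[:,2],[2,50,98]).round(4))
    W=Q[Q[:,2]>.146]; print(len(W),cv2.minAreaRect((W[:,:2]*1000).astype(np.float32)),W.max(0))
    T=W[W[:,2]>W[:,2].max()-.006]; print('top',len(T),T.mean(0),cv2.minAreaRect((T[:,:2]*1000).astype(np.float32)))
    C=P[(z['d']>0)&(P[...,0]>.6)&(P[...,0]<.7)&(abs(P[...,1]-.095)<.035)&(P[...,2]>.17)]; 
    M=C[abs(C[:,1]-.095)<.02]; print('cover',len(M),np.polyfit(M[:,0],M[:,2],1) if len(M)>5 else '')
E
python3 rv.py 180 0 1.5 .542 .092 .33
```

```text
scene3 284 [0.1183 0.1301 0.1636]
80 ((539.7600708007812, 89.50193786621094), (39.68311309814453, 10.465995788574219), 27.425617218017578) [0.55925895 0.09867691 0.16460947]
top 62 [0.54133206 0.08974011 0.16210229] ((539.7449340820312, 89.57539367675781), (39.62126922607422, 10.474754333496094), 27.996999740600586)
cover 876 [ 0.51122489 -0.0112023 ]
side3 416 [0.1182 0.1381 0.1639]
127 ((542.2007446289062, 91.83062744140625), (37.842567443847656, 14.247708320617676), 24.746028900146484) [0.56087918 0.10419209 0.16484124]
top 61 [0.54115206 0.09273623 0.16189492] ((542.562744140625, 91.25698852539062), (37.613243103027344, 12.951240539550781), 25.24576759338379)
cover 882 [ 1.50870789 -0.67539895]
turn [-0.858 -0.032  0.012] shift cm [-9.93  0.43  8.58]
```

Request:
{"method": "apply_moves", "body": {"series": [[[0,0,0,-1,-1,2,1],[0,0,0,-2,-2,5,1],[0,0,0,-4,-2,8,1],[-0.14,0,0,-6,-2,9,1],[-0.28,0,0,-8,-1,9,1],[-0.42,0,0,-10,0,9,1],[-0.56,0,0,-10,0,9,1],[-0.7,0,0,-10,0,9,1]]]}}

```text
t: 6.85
ee_pos: [0.5405, 0.0871, 0.3379]
tool_rot: [-171.3, 1.0, 0.4]
ft_force: [0.0, 0.3, -0.5]
opening: 0.0004
gripper_force: 0.0
```

```bash
python3 - <<'E'
from h import *
for f in ['scene','side','wrist']:
    snap(f,f+'4'); z,P=cloud(f+'4')
    C=P[(z['d']>0)&(P[...,0]>.6)&(P[...,0]<.72)&(abs(P[...,1]-.095)<.035)&(P[...,2]>.165)&(P[...,2]<.27)]
    print(f,len(C))
    for x in np.arange(.6,.7,.01):
        q=C[abs(C[:,0]-x)<.005]
        if len(q): print(x.round(3),len(q),np.percentile(q[:,2],[2,50,98]).round(3))
    m=(z['d']>0)&(np.hypot(P[...,0]-.542,P[...,1]-.092)<.03)&(P[...,2]>.15)&(P[...,2]<.175)
    W=P[m]; 
    if len(W)>5: print('wing',len(W),cv2.minAreaRect((W[:,:2]*1000).astype(np.float32)),np.percentile(W[:,2],95))
print(env.read_state()['qpos'].round(1))
E
python3 rv.py 180 0 26 .5415 .091 .20
```

```text
scene 421
0.6 22 [0.18  0.182 0.196]
0.61 52 [0.182 0.187 0.201]
0.62 58 [0.188 0.193 0.208]
0.63 61 [0.194 0.199 0.213]
0.64 76 [0.201 0.206 0.217]
0.65 71 [0.203 0.206 0.213]
0.66 19 [0.212 0.217 0.22 ]
0.67 19 [0.215 0.223 0.226]
0.68 43 [0.22  0.224 0.228]
wing 98 ((541.402587890625, 90.47595977783203), (38.93577194213867, 10.952706336975098), 28.331750869750977) 0.1635302338608054
side 605
0.6 51 [0.177 0.182 0.196]
0.61 108 [0.179 0.185 0.201]
0.62 110 [0.186 0.192 0.208]
0.63 111 [0.191 0.198 0.212]
0.64 99 [0.199 0.204 0.218]
0.65 53 [0.203 0.208 0.215]
0.66 28 [0.209 0.215 0.22 ]
0.67 32 [0.214 0.221 0.227]
0.68 13 [0.22  0.226 0.228]
wing 109 ((541.4058227539062, 92.97589874267578), (37.40380859375, 12.957069396972656), 27.014644622802734) 0.16340648255566143
wrist 3931
0.6 257 [0.178 0.18  0.196]
0.61 573 [0.181 0.185 0.201]
0.62 627 [0.187 0.191 0.208]
0.63 677 [0.194 0.198 0.214]
0.64 720 [0.199 0.203 0.217]
0.65 437 [0.204 0.207 0.214]
0.66 254 [0.212 0.217 0.22 ]
0.67 270 [0.219 0.222 0.226]
0.68 116 [0.221 0.225 0.227]
wing 350 ((540.8270263671875, 89.62576293945312), (37.930259704589844, 11.196147918701172), 27.884952545166016) 0.16266721046616875
[  8.3   5.  -15.5  86.8  -7.9  88.5 -96.2]
turn [-0.152 -0.057  0.44 ] shift cm [  0.12   0.03 -13.68]
```

View pics/wrist4.png

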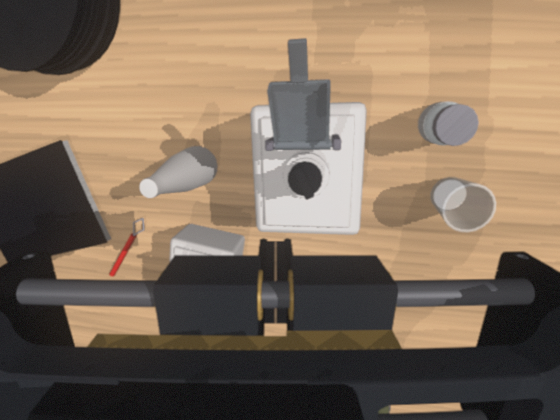

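The wrist view shows the cap at (305,180) with its wing exposed and the cover behind it. The wing lies at about 27.5°, centred at (0.541, 0.091), top at z 0.163.

Request:
{"method": "apply_moves", "body": {"series": [[[-0.03,-0.01,0.08,0,0,-1,0.31],[-0.06,-0.02,0.16,0,0,-3,0.31],[-0.09,-0.03,0.24,0.1,0,-6,0.31],[-0.12,-0.045,0.32,0.1,0.2,-9,0.31],[-0.152,-0.06,0.4,0.1,0.3,-12,0.31],[-0.152,-0.06,0.466,0.1,0.3,-13.7,0.31],[-0.152,-0.06,0.466,0.1,0.3,-13.7,0.31],[-0.152,-0.06,0.466,0.1,0.3,-13.7,0.31]]]}}

```text
t: 7.8
ee_pos: [0.5422, 0.088, 0.1984]
tool_rot: [179.9, 0.0, 26.8]
ft_force: [-0.3, -0.2, 1.4]
opening: 0.0299
gripper_force: 0.0
```

```bash
python3 rv.py 180 0 27.5 .5412 .091 .151;python3 -c "
from h import *
s=env.read_state();print(s['qpos'].round(1),s['ft_force'].round(2),s['wrist_torque'].round(3),s['ee_pos'],s['tool_rot'],s['opening'])"
```

```text
turn [0.001 0.001 0.013] shift cm [-0.1   0.3  -4.74]
[  5.3   7.9 -18.9  99.    2.7  73.5 -77.4] [-0.27 -0.15  1.37] [-0.006 -0.016 -0.001] [0.54221397 0.08803702 0.19836485] [1.79921366e+02 4.86829112e-03 2.67641116e+01] 0.029866696614430508
```

Request:
{"method": "apply_moves", "body": {"series": [[[0,0,0.013,-0.1,0.3,-1.5,0.31],[0,0,0.013,-0.1,0.3,-3,0.31],[0,0,0.013,-0.1,0.3,-4,0.31],[0,0,0.013,-0.1,0.3,-4.7,0.31],[0,0,0.013,-0.1,0.3,-4.7,0.31],[0,0,0.013,-0.1,0.3,-4.7,1],[0,0,0.013,-0.1,0.3,-4.7,1],[0,0,0.013,-0.1,0.3,-4.7,1]]], "grip_force": 16}}

```text
t: 8.6
ee_pos: [0.5422, 0.0926, 0.1526]
tool_rot: [179.7, -0.2, 27.8]
ft_force: [3.9, -7.0, -0.2]
opening: 0.0136
gripper_force: 3.7
```

```bash
cat > st.py <<'E'
from h import *
s=env.read_state();print(s['t'],'q',s['qpos'].round(1),'F',s['ft_force'].round(1),'M',s['wrist_torque'].round(3),s['ee_pos'].round(4),s['tool_rot'].round(2),s['opening'].round(4),s['gripper_force'])
E
python3 st.py
```

```text
Traceback (most recent call last):
  File "st.py", line 2, in <module>
    s=env.read_state();print(s['t'],'q',s['qpos'].round(1),'F',s['ft_force'].round(1),'M',s['wrist_torque'].round(3),s['ee_pos'].round(4),s['tool_rot'].round(2),s['opening'].round(4),s['gripper_force'])
                                                                                                                                                                 ^^^^^^^^^^^^^^^^^^
AttributeError: 'float' object has no attribute 'round'
```

```bash
sed -i "s/s\['opening'\].round(4)/round(float(s['opening']),4)/" st.py; python3 st.py
```

```text
8.6 q [  4.8   9.8 -19.2 102.4   3.7  68.2 -77.7] F [ 3.9 -7.  -0.2] M [-1.441 -0.805  0.036] [0.5422 0.0926 0.1526] [ 1.7969e+02 -1.5000e-01  2.7840e+01] 0.0136 3.667503744363785
```

Request:
{"method": "apply_moves", "body": {"series": [[[0,0,0,0.05,-0.12,0,1],[0,0,0,0.06,-0.14,0,1],[0,0,0,0.06,-0.14,0,1],[0,0,0,0.06,-0.14,0,1],[0,0,0,0.06,-0.14,0,1],[0,0,0,0.06,-0.14,0,1],[0,0,0,0.06,-0.14,0,1],[0,0,0,0.06,-0.14,0,1]]]}}

```text
t: 9.4
ee_pos: [0.5428, 0.0913, 0.1525]
tool_rot: [179.7, -0.2, 27.8]
ft_force: [3.7, -3.9, 1.6]
opening: 0.0109
gripper_force: 16.0
```

```bash
python3 st.py
```

```text
9.4 q [  4.9   9.8 -19.1 102.3   3.7  68.2 -77.5] F [ 3.7 -3.9  1.6] M [-0.89  -0.848  0.022] [0.5428 0.0913 0.1525] [ 1.7972e+02 -1.6000e-01  2.7800e+01] 0.0109 15.998081266880035
```

Request:
{"method": "apply_moves", "body": {"series": [[[0,0,0.05,0.02,-0.02,0.02,1],[0,0,0.1,0.03,-0.04,0.04,1],[0,0,0.15,0.03,-0.04,0.06,1],[0,0,0.2,0.03,-0.04,0.08,1],[0,0,0.25,0.03,-0.04,0.1,1],[0,0,0.3,0.03,-0.04,0.12,1],[0,0,0.35,0.03,-0.04,0.14,1],[0,0,0.4,0.03,-0.04,0.16,1]]]}}

```text
t: 10.2
ee_pos: [0.5423, 0.0919, 0.1539]
tool_rot: [179.8, -0.1, 50.8]
ft_force: [1.7, -1.7, 2.5]
opening: 0.0112
gripper_force: 16.0
```

```bash
python3 st.py
```

```text
10.2 q [  6.7   9.9 -21.1 102.2   3.9  68.4 -54.7] F [ 1.7 -1.7  2.5] M [-0.455 -0.414 -0.173] [0.5423 0.0919 0.1539] [ 1.7982e+02 -1.1000e-01  5.0850e+01] 0.0112 16.043943017721176
```

Request:
{"method": "apply_moves", "body": {"series": [[[0,0,0.05,0,0,0.02,1],[0,0,0.1,0,0,0.04,1],[0,0,0.15,0,0,0.06,1],[0,0,0.2,0,0,0.08,1],[0,0,0.25,0,0,0.1,1],[0,0,0.3,0,0,0.12,1],[0,0,0.35,0,0,0.14,1],[0,0,0.4,0,0,0.16,1]]]}}

```text
t: 11.0
ee_pos: [0.5415, 0.0924, 0.1553]
tool_rot: [179.9, -0.1, 73.8]
ft_force: [0.3, -1.2, 3.7]
opening: 0.0109
gripper_force: 16.1
```

```bash
python3 st.py
```

```text
11.0 q [  8.5  10.  -23.1 102.1   4.1  68.7 -32. ] F [ 0.3 -1.2  3.7] M [-0.369  0.028 -0.196] [0.5415 0.0924 0.1553] [ 1.7991e+02 -9.0000e-02  7.3790e+01] 0.0109 16.052081286907196
```

Request:
{"method": "apply_moves", "body": {"series": [[[0,0,0.03,0,0,0.02,1],[0,0,0.06,0,0,0.03,1],[0,0,0.09,0,0,0.04,1],[0,0,0.12,0,0,0.05,1],[0,0,0.15,0,0,0.07,1],[0,0,0.18,0,0,0.08,1],[0,0,0.21,0,0,0.09,1],[0,0,0.24,0,0,0.1,1]]]}}

```text
t: 11.8
ee_pos: [0.5411, 0.0924, 0.1562]
tool_rot: [179.9, -0.1, 87.5]
ft_force: [-2.5, -0.1, 6.5]
opening: 0.0105
gripper_force: 16.1
```

```bash
python3 st.py
```

```text
11.8 q [  9.6  10.  -24.3 102.    4.3  68.8 -18.3] F [-2.5 -0.1  6.5] M [-0.2    0.699 -0.281] [0.5411 0.0924 0.1562] [ 1.7995e+02 -1.0000e-01  8.7550e+01] 0.0105 16.076809465885162
```

```bash
python3 - <<'E'
from h import *
p=[]
for f in ['scene','side']:
    snap(f,f+'5'); u,v=(310,190) if f=='scene' else (265,200)
    p.append(cv2.resize(cv2.imread(f'pics/{f}5.png')[v-55:v+55,u-55:u+55],(400,400),interpolation=2))
cv2.imwrite('pics/c5.png',np.hstack(p))
E
python3 st.py
```

```text
11.9 q [  9.6  10.  -24.3 102.    4.3  68.8 -18.4] F [-3.6 -0.3  6.3] M [-0.204  0.673 -0.194] [0.5411 0.0923 0.1563] [ 1.7995e+02 -1.0000e-01  8.7510e+01] 0.0108 16.063053756952286
```

View pics/c5.png

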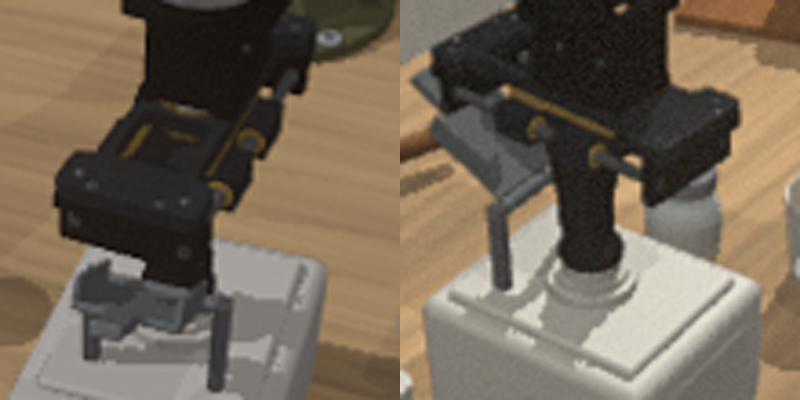

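The body end passes just over the cover's skirts. I'll raise it slightly as I turn, in small steps now.

Request:
{"method": "apply_moves", "body": {"series": [[[0,0,0,0,0,0.05,1],[0,0,0,0,0,0.1,1],[0,0,0.01,0,0,0.1,1],[0,0,0.02,0,0,0.11,1],[0,0,0.03,0,0,0.11,1],[0,0,0.04,0,0,0.12,1],[0,0,0.05,0,0,0.12,1],[0,0,0.06,0,0,0.12,1]]]}}

```text
t: 12.7
ee_pos: [0.5411, 0.0922, 0.1567]
tool_rot: [180.0, -0.1, 90.9]
ft_force: [-5.2, 1.6, 1.4]
opening: 0.011
gripper_force: 16.1
```

```bash
python3 st.py
```

```text
12.7 q [  9.9  10.  -24.6 101.9   4.4  68.9 -15. ] F [-5.2  1.6  1.4] M [ 0.341  1.221 -0.219] [0.5411 0.0922 0.1567] [ 1.7995e+02 -1.0000e-01  9.0940e+01] 0.011 16.076734364032745
```

Request:
{"method": "apply_moves", "body": {"series": [[[0,0,0.01,-0.03,0,0.0,1],[0,0,0.02,-0.05,0,0.01,1],[0,0,0.03,-0.05,0,0.01,1],[0,0,0.04,-0.05,0,0.02,1],[0,0,0.05,-0.05,0,0.02,1],[0,0,0.06,-0.05,0,0.03,1],[0,0,0.07,-0.05,0,0.03,1],[0,0,0.08,-0.05,0,0.04,1]]]}}

```text
t: 13.5
ee_pos: [0.5409, 0.0921, 0.1571]
tool_rot: [179.9, -0.1, 95.5]
ft_force: [-5.5, 2.5, 0.8]
opening: 0.0108
gripper_force: 16.1
```

```bash
python3 st.py
```

```text
13.5 q [ 10.3  10.  -25.  102.    4.4  68.9 -10.4] F [-5.5  2.5  0.8] M [ 0.477  1.115 -0.173] [0.5409 0.0921 0.1571] [ 1.7992e+02 -1.1000e-01  9.5520e+01] 0.0108 16.06742888689041
```

Request:
{"method": "apply_moves", "body": {"series": [[[0,0,0.01,-0.03,0,0.0,1],[0,0,0.02,-0.05,0,0.01,1],[0,0,0.03,-0.05,0,0.01,1],[0,0,0.04,-0.05,0,0.02,1],[0,0,0.05,-0.05,0,0.02,1],[0,0,0.06,-0.05,0,0.03,1],[0,0,0.07,-0.05,0,0.03,1],[0,0,0.08,-0.05,0,0.04,1]]]}}

```text
t: 14.3
ee_pos: [0.5407, 0.092, 0.1576]
tool_rot: [179.9, -0.1, 100.1]
ft_force: [-5.2, 2.8, -1.5]
opening: 0.0107
gripper_force: 16.1
```

```bash
python3 st.py
```

```text
14.3 q [ 10.7  10.  -25.4 102.    4.4  68.9  -5.9] F [-5.2  2.8 -1.5] M [ 0.624  1.021 -0.115] [0.5407 0.092  0.1576] [ 1.7988e+02 -1.1000e-01  1.0010e+02] 0.0107 16.052035689353943
```

Request:
{"method": "apply_moves", "body": {"series": [[[0,0,0.01,-0.03,0,0.0,1],[0,0,0.02,-0.05,0.02,0.01,1],[0,0,0.03,-0.05,0.02,0.01,1],[0,0,0.04,-0.05,0.02,0.02,1],[0,0,0.05,-0.05,0.02,0.02,1],[0,0,0.06,-0.05,0.02,0.02,1],[0,0,0.07,-0.05,0.02,0.02,1],[0,0,0.08,-0.05,0.02,0.03,1]]]}}

```text
t: 15.1
ee_pos: [0.5404, 0.0919, 0.1581]
tool_rot: [179.9, -0.1, 104.7]
ft_force: [-4.1, 3.9, -5.8]
opening: 0.0109
gripper_force: 16.0
```

```bash
python3 st.py
```

```text
15.1 q [ 11.    9.9 -25.8 102.    4.5  69.   -1.3] F [-4.1  3.9 -5.8] M [ 0.797  0.807 -0.169] [0.5404 0.0919 0.1581] [ 1.7985e+02 -9.0000e-02  1.0466e+02] 0.0109 16.030664294958115
```

Request:
{"method": "apply_moves", "body": {"series": [[[0,0,0.01,-0.02,0,0,1],[0,0,0.02,-0.03,0.02,0,1],[0,0,0.03,-0.03,0.02,0,1],[0,0,0.04,-0.03,0.02,0,1],[0,0,0.05,-0.03,0.02,0,1],[0,0,0.06,-0.03,0.02,0,1],[0,0,0.07,-0.03,0.02,0,1],[0,0,0.08,-0.03,0.02,0,1]]]}}

```text
t: 15.9
ee_pos: [0.5403, 0.0919, 0.1584]
tool_rot: [179.8, -0.1, 109.2]
ft_force: [-4.9, 2.7, -4.6]
opening: 0.0104
gripper_force: 16.0
```

```bash
python3 st.py
```

```text
15.9 q [ 11.4   9.9 -26.2 102.    4.6  69.    3.2] F [-4.9  2.7 -4.6] M [ 0.671  0.908 -0.162] [0.5403 0.0919 0.1584] [ 1.7984e+02 -7.0000e-02  1.0924e+02] 0.0104 16.034827083349228
```

Request:
{"method": "apply_moves", "body": {"series": [[[0,0,0.01,-0.02,0,0,1],[0,0,0.02,-0.03,0.02,0,1],[0,0,0.03,-0.03,0.02,0,1],[0,0,0.04,-0.03,0.02,0.01,1],[0,0,0.05,-0.03,0.02,0.01,1],[0,0,0.06,-0.03,0.02,0.01,1],[0,0,0.07,-0.03,0.02,0.02,1],[0,0,0.08,-0.03,0.02,0.02,1]]]}}

```text
t: 16.7
ee_pos: [0.5401, 0.0919, 0.1585]
tool_rot: [179.8, -0.1, 113.8]
ft_force: [-2.3, 1.3, -5.1]
opening: 0.0113
gripper_force: 16.4
```

```bash
python3 st.py
```

```text
16.7 q [ 11.7   9.9 -26.5 102.    4.6  69.    7.7] F [-2.3  1.3 -5.1] M [ 0.372  0.588 -0.314] [0.5401 0.0919 0.1585] [ 1.7982e+02 -6.0000e-02  1.1381e+02] 0.0113 16.403436362743378
```

Request:
{"method": "apply_moves", "body": {"series": [[[0,0,0.005,0,0,0,1],[0,0,0.01,0,0,0,1],[0,0,0.015,0,0,0,1],[0,0,0.02,0,0,0,1],[0,0,0.02,0,0,0,1],[0,0,0.02,0,0,0,1],[0,0,0.02,0,0,0,1],[0,0,0.02,0,0,0,1]]]}}

```text
t: 17.5
ee_pos: [0.5401, 0.092, 0.1585]
tool_rot: [179.8, -0.1, 114.9]
ft_force: [-4.0, 0.5, -5.7]
opening: 0.0113
gripper_force: 16.6
```

```bash
python3 st.py
```

```text
17.5 q [ 11.8   9.9 -26.7 102.    4.7  69.    8.8] F [-4.   0.5 -5.7] M [ 0.152  0.581 -0.378] [0.5401 0.092  0.1585] [ 1.7983e+02 -6.0000e-02  1.1491e+02] 0.0113 16.616063117980957
```

Torque has risen from a steady 0.17 to a held 0.38 N·m at about 1.5 rad, so this is the stop. I'll relax the twist, release and lift away.

Request:
{"method": "apply_moves", "body": {"series": [[[0,0,-0.03,0,0,0,1],[0,0,-0.05,0,0,0,1],[0,0,-0.05,0,0,0,0.6],[0,0,-0.05,0,0,0,0.35],[0,0,-0.05,0,0,0,0.31],[0,0,-0.05,0,0,0.1,0.31],[0,0,-0.05,0,0,2,0.31],[0,0,-0.05,0,0,5,0.31]]]}}

```text
t: 18.3
ee_pos: [0.5392, 0.0918, 0.2078]
tool_rot: [180.0, -0.1, 112.1]
ft_force: [1.1, 0.6, 0.6]
opening: 0.0295
gripper_force: 0.0
```

Request:
{"method": "apply_moves", "body": {"series": [[[0,0,0,0,0,4,0.31],[0,0,0,0,0,8,0.31],[0,0,0,-2,-4,10,0.31],[0,0,0,-3,-8,12,0.31],[0,0,0,-4,-12,12,0.31],[0,0,0,-4,-16,12,0.31],[0,0,0,-4,-20,12,0.31],[0,0,0,-4,-20,12,0.31]]]}}

```text
t: 19.1
ee_pos: [0.4994, -0.1153, 0.3289]
tool_rot: [179.8, 0.1, 111.5]
ft_force: [0.2, 0.6, -0.1]
opening: 0.03
gripper_force: 0.0
```

```bash
python3 - <<'E'
from h import *
p=[]
for f in ['scene','side']:
    snap(f,f+'6'); z,P=cloud(f+'6')
    m=(z['d']>0)&(np.hypot(P[...,0]-.541,P[...,1]-.092)<.03)&(P[...,2]>.156)&(P[...,2]<.18)
    W=P[m]; print('wing',len(W),cv2.minAreaRect((W[:,:2]*1000).astype(np.float32)),np.percentile(W[:,2],95) if len(W) else 0)
    u,v=(290,205) if f=='scene' else (275,215)
    p.append(cv2.resize(cv2.imread(f'pics/{f}6.png')[v-100:v+100,u-100:u+100],(400,400),interpolation=2))
cv2.imwrite('pics/c6.png',np.hstack(p))
E
python3 st.py
```

```text
wing 136 ((542.1739501953125, 90.41567993164062), (12.072212219238281, 37.05872344970703), 14.170914649963379) 0.16910178292812222
wing 85 ((541.324462890625, 92.31827545166016), (10.992293357849121, 38.963462829589844), 18.459226608276367) 0.16969922177627886
19.2 q [ 24.7   0.2 -15.3  92.   -0.1  87.6  31.4] F [0.3 0.8 0.8] M [ 0.077 -0.092  0.015] [ 0.5002 -0.1086  0.3289] [ 1.7976e+02 -6.0000e-02  1.1194e+02] 0.03 0.0
```

View pics/c6.png

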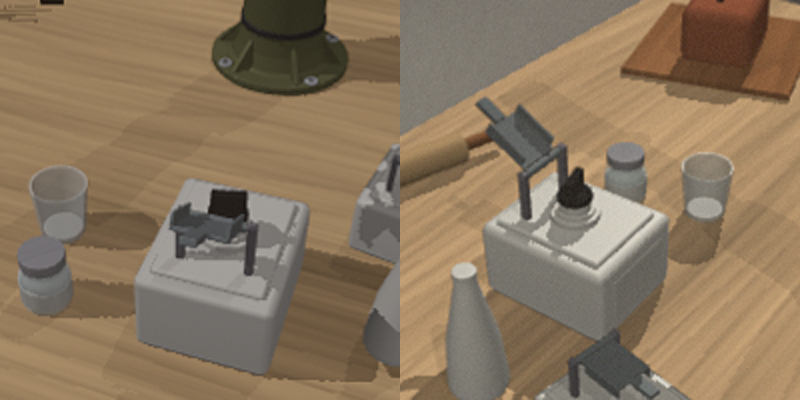

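The cover is open at its stop, the wing has turned, and jar, beaker and bottle are in place. One finer check of the wing angle follows with the wrist camera.

Run:
```python
from h import *
snap('wrist','wrist6')
for f in ['wrist4','wrist6']:
    z,P=cloud(f)
    W=P[(z['d']>0)&(np.hypot(P[...,0]-.541,P[...,1]-.092)<.03)&(P[...,2]>.154)&(P[...,2]<.18)]
    T=W[W[:,2]>np.percentile(W[:,2],95)-.004]
    if len(T)<9: print(len(T)); continue
    c=np.cov(T[:,:2].T); w,v=np.linalg.eigh(c); print(f,len(T),np.degrees(np.arctan2(v[1,1],v[0,1]))%180,cv2.minAreaRect((T[:,:2]*1000).astype(np.float32)),T[:,2].mean())
```

```text
wrist4 307 27.764217802783975 ((540.8244018554688, 89.4951400756836), (37.7813720703125, 11.073480606079102), 28.797945022583008) 0.16143862995996985
wrist6 477 107.32137728299527 ((540.429443359375, 89.39801025390625), (11.971334457397461, 38.214664459228516), 18.515419006347656) 0.16691525282937938
```

The wing is at about 108°, which matches the angle where the torque rose once neck and grip play are taken off. Handing in.

```bash
python3 -c "
from bench import env
print(env.close_job())"
```

```text
the job is handed in; nothing more can be done
None
```

The job is handed in: the cover is swung back to its stop, the cap is unscrewed about 1.4 rad to its felt stop (peak torque read 0.38 N·m, limit 0.55), and the jar, beaker and squeeze bottle were not touched.

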